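# Seat the vial carousel in the inclined tube rotator

## Robot

A 7-joint arm with a two-finger parallel gripper is mounted at the origin on the work surface. World frame = base frame: x ahead of the robot, y to its left, z up, the work surface at z = 0. Lengths are in mm, angles in degrees, forces in N, time in s.
With the tool pointing down it reaches from about 425 to 825 mm from the base axis. Payload 3.6 kg.
Tool frame: the origin (TCP) lies midway between the tips of the shut fingers; the grasp point (between the pads) lies 19 mm behind it; z points along the fingers, y is the line along which they close (so a half turn about z gives the same grasp; the last joint's range is limited). The gripper opens to 93 mm and grips with 3 to 60 N. Pads are 15 mm wide; open, the fingers measure 128 mm over their backs; the gripper's body (75 mm by 188 mm) begins 65 mm behind the grasp point.
Start: joints at [-77.435, 35.231, -0.722, 81.555, 0.464, 63.22, -2.315], TCP at [158.132, 630.439, 181.64] pointing down, gripper open.
Joint ranges: [-178.69, 178.69], [-17.37, 117.87], [-77.05, 75.6], [15.02, 138.74], [-78.02, 258.01], [0.78, 113.62], [-162.83, 162.83]. Speed limits (degrees/s): [159.86, 159.86, 180, 180, 180, 180, 180].

## Interface

Orientations are given as [roll, pitch, yaw] about the fixed x, y, z axes, in that order (R = Rz(yaw) Ry(pitch) Rx(roll)).
In Python, from rig import bot gives the robot as it stands.
- The arm moves only by the tool carry_out, never from a script. Its arguments are lists of equal length, an entry for each row: "claw": the opening in per cent of the stroke, from 0 (shut) to 100 (fully open); "travel": the shift along the tool's x, y, z in m, a list of three; "spin": the turn about the tool's z in degrees. In form: {"claw": [claw, ...], "travel": [[tx, ty, tz], ...], "spin": [spin, ...]}. A call has 1 to 20 rows; each row is the pose to reach, as a shift and turn from the pose commanded when the call began, along the tool's axes at that moment; what a row does not reach only later rows make up. A row lasts 1/8 s, in which the tool goes at most 62.5 mm and 10.7 degrees, less where a joint would pass 70% of its speed; a pose out of reach is approached as far as the arm can. A call with a gripper value outside its range is refused whole. The fingers move at their own pace and stop on an object; the grip force is fixed at half the most. Time passes only in rows, so rows that repeat a pose let the fingers close. It gives the time, the measured TCP pose, the force, the opening and the grip force at its end, in the units of the state.
- bot.observe(): the state, without advancing time (a new reading comes with each control period).
- bot.get_image(name): name is "scene" or "top" or "wrist"; returns a dict with "img" (480x640x3 uint8, red, green, blue), "mtx" (3x3 intrinsics, pixels), "R" (3x3) and "t" (3): a world point X has camera coordinates R X + t. Camera axes: x right, y down, z forward; pixel columns grow to the right and rows downward; lengths in mm; the calibration is good to about 2 mm. The wrist camera is an equidistant fisheye: a pixel r from the principal point sees the ray r / f radians off the axis. A picture is of the moment at which its call begins. There is no depth.
- bot.sign_off(): hands the job in; it is judged then, once.
The state is a dict: "clock": time; "joints": joint angles; "joint_velocities": joint speeds; "tau": joint torques, N m; "ee_pos": TCP position; "eef_rot": TCP orientation; "ft_force": force on the tool from outside, world axes, zero at the start; "wrist_torque": the same for the moment, N m; "finger_gap": finger opening in mm; "gripper_force": force on a finger pad.
Only numpy, scipy, OpenCV 4.12 (cv2) and the standard library are available. Lean on these libraries where they do the work, as an engineer would, in place of code of your own. Each camera call takes 0.05 s, during which the arm holds its last target. There are 200 camera calls.

## Task

Pick up the vial carousel by its orange handle and put it on the tube rotator: set its hex foot into the sloping drive cup and, pressing it down into the cup, turn it in small steps until the foot drops into the hex recess and the carousel sits fully home, its white plate on the cup's rim. Keep hold of it until it is home, then let go and draw clear; do not drop it in from above, and leave the tube rack, the bottle and the beaker where they stand.

Things in the scene. Friction and masses are not known exactly. Their poses are not given: they have to be found in the camera images.
- carousel: Loose vial carousel, 0.28 kg, upright on its foot. Origin: centre of the foot's underside; z up its axis. Round tapered nose z 0 to 10 mm, radius 22 to 31; aluminium hex z 10 to 36, 60 mm across flats, 69 across corners, flats facing +x and -x; white plate, 130 mm diameter, z 36 to 44; eight capped vials on a 47 mm radius, tops at z = 98; 24 mm steel post; orange handle on top.
- carousel_handle (a point): Centre of the carousel's orange handle bar, on its axis 128 mm above the foot's underside; axes as the carousel's. The bar is 56 mm long (x), 24 mm thick (y) and 40 mm high (z 108 to 148 of the carousel). Grip it across y, fingertips above z = 101 so that they clear the vial caps.
- rotator: Tube rotator, fixed to the bench; origin under it, x to its back, z up. White base 190 x 160 mm, 48 mm high; grey block behind the cup up to 110 mm high; a blue-rimmed drive cup above the base leans to the front (-x).
- drive_mouth: Centre of the drive cup's flat rim, 140 mm above the bench. z: the cup's axis, out of the mouth, 30 degrees from vertical, leaning to the rotator's front (robot's side); y level. The frame does not turn with the cup. Rim 110 mm across; inside, a funnel narrows from 84 to 72 mm diameter. Fully home, the plate rests on the rim and the carousel's origin is 36 mm below it along the axis.
- drive_ledge (a point): Centre of the flat ledge 14 mm below the rim; axes as drive_mouth. In it the hex recess, 65 mm across flats, 24 deep. The nose enters at any angle, but a hex turned wrongly stops on the ledge (origin 24 mm below the rim); within about 7 degrees of the recess it drops 12 mm more. The angle at which the cup stopped varies, is not given, repeats every 60 degrees; its gearbox holds up to 2 N m.
- tube_rack: White tube rack full of vials, 75 x 200 mm, 102 mm high, loose; origin under its centre. Bystander.
- reagent_bottle: Amber bottle with white cap, 68 mm diameter, 150 mm high, loose; origin under its centre. Bystander.
- beaker: Clear plastic beaker, 80 mm across, 90 mm high, loose; origin under its centre. Bystander.
Not all that is in view belongs to the job. What is shaped like the carousel but pink or yellow is not meant.

How it is judged (in metres and radians):
On the way, in this order (a step that is already met when the one before it is completed fails the run):
1. the carousel is held at the cup's mouth, tilted in line with the cup, its hex not yet in the recess (contact force between the fingers and carousel above 1 N and angle between the z axis of carousel and the z axis of drive_mouth, either way round below 0.25 rad and angle between carousel's own z axis and vertical below 0.85 rad and z of carousel in the frame of drive_mouth between -0.028 and 0.03 m and x of carousel in the frame of drive_mouth between -0.03 and 0.03 m and y of carousel in the frame of drive_mouth between -0.03 and 0.03 m), for 0.05 s.
2. the carousel is fully home in the cup while the fingers still hold it (z of carousel in the frame of drive_mouth between -0.041 and -0.032 m and x of carousel in the frame of drive_mouth between -0.008 and 0.008 m and y of carousel in the frame of drive_mouth between -0.008 and 0.008 m and angle between the z axis of carousel and the z axis of drive_mouth, either way round below 0.1 rad and angle between carousel's own z axis and vertical below 0.8 rad and contact force between the fingers and carousel above 1 N), for 0.1 s.
At the end, for the whole second after the job is handed in: The carousel sits in the drive cup, at rest and released: its foot's underside 32 to 41 mm below the rim along the cup's axis (fully home is 36), within 8 mm of the axis either way, its axis within 0.1 rad of the cup's, handle up (z of carousel in the frame of drive_mouth between -0.041 and -0.032 m and x of carousel in the frame of drive_mouth between -0.008 and 0.008 m and y of carousel in the frame of drive_mouth between -0.008 and 0.008 m and angle between the z axis of carousel and the z axis of drive_mouth, either way round below 0.1 rad and angle between carousel's own z axis and vertical below 0.8 rad and linear speed of carousel below 0.02 m/s and angular speed of carousel below 0.2 rad/s); the robot touches nothing.
It fails at once if the tube rack is pushed more than 30 mm or tipped (distance of tube_rack from where it was at the start of the episode above 0.03 m or angle between tube_rack's own z axis and vertical above 0.35 rad).
It fails at once if the bottle is pushed more than 30 mm or tipped (distance of reagent_bottle from where it was at the start of the episode above 0.03 m or angle between reagent_bottle's own z axis and vertical above 0.35 rad).
It fails at once if the beaker is pushed more than 30 mm or tipped (distance of beaker from where it was at the start of the episode above 0.03 m or angle between beaker's own z axis and vertical above 0.35 rad).
It also fails if it takes over 51 s, if anything falls off the work surface, if the arm or the gripper's body presses on something with over 40 N, if the wrist force passes 120 N, or if a joint passes its speed limit or range.

## Working session

There is one attempt and no reset: what is moved stays moved. The work goes in short steps, Python scripts to look and compute and a tool call to move; the robot and the scene stay as the last step left them, time stands still between calls to the robot, and variables do not carry over. Pictures are saved under pics/ and viewed, at most 10 in all, crops included, and the job is handed in when it is done.

Besides the shell and the picture viewer there is one more tool, called after "Call:" as name(argument=value, ...), one argument or row to a line, values as JSON. carry_out: Moves the arm, as the interface text tells. Its arguments: {"type":"object","properties":{"claw":{"type":"array"},"travel":{"type":"array"},"spin":{"type":"array"}},"required":["claw","travel","spin"]}

```bash
ls; mkdir -p pics; python3 - <<'E'
from rig import bot
import cv2,pickle,numpy as np
d={n:bot.get_image(n) for n in("scene","top")}
pickle.dump(d,open('d0.pkl','wb'))
for n in d: cv2.imwrite(f'pics/{n}0.png',d[n]["img"][:,:,::-1]); print(n,d[n]["mtx"].tolist(),np.round(-d[n]["R"].T@d[n]["t"]), np.round(d[n]["R"],3).tolist())
print(bot.observe())
E
```

```text
pics
scene [[465.2348701439081, 0.0, 318.2823143730114], [0.0, 465.2348701439081, 237.1814008649165], [0.0, 0.0, 1.0]] [1391.  268.  703.] [[-0.317, 0.949, -0.009], [0.547, 0.175, -0.818], [-0.775, -0.264, -0.575]]
top [[620.7472407951476, 0.0, 316.1890436728091], [0.0, 620.7472407951476, 251.86988797402367], [0.0, 0.0, 1.0]] [ 357.  -11. 1323.] [[0.015, -1.0, 0.004], [-0.982, -0.015, -0.186], [0.186, -0.002, -0.982]]
{'clock': 0.1, 'joints': array([-77.43577439,  35.28243615,  -0.7236485 ,  81.62902887,
         0.46407813,  63.21859108,  -2.31346571]), 'joint_velocities': array([ 0.02984984, -0.13870692,  0.04801106, -0.27110729,  0.01452819,
        0.04282135, -0.00844217]), 'tau': array([ 7.66201938e-04, -4.60043192e+01,  2.09574583e-01, -1.66246212e+01,
       -6.12713001e-02,  1.69803773e-02,  1.13973754e-04]), 'ee_pos': array([157.95258257, 629.72603855, 180.62946144]), 'eef_rot': array([-1.79872809e+02,  9.89242893e-04,  1.65923080e+02]), 'ft_force': array([ 0.10116717, -0.10007395,  0.961749  ]), 'wrist_torque': array([ 0.01304782,  0.03783114, -0.05298656]), 'gripper_force': 0.0, 'finger_gap': 92.91687577538212}
```

View pics/scene0.png

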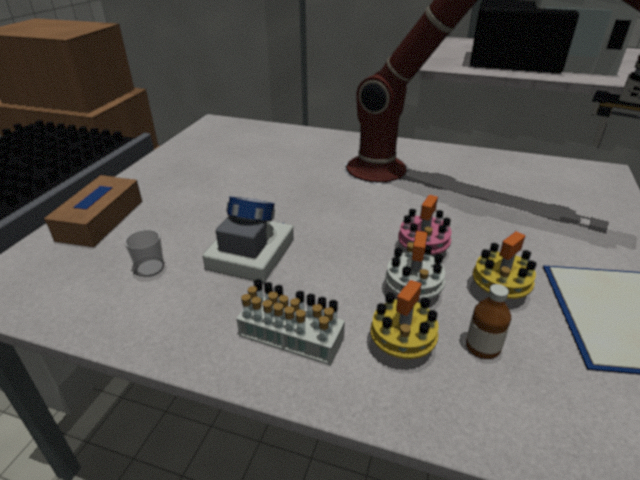

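View pics/top0.png

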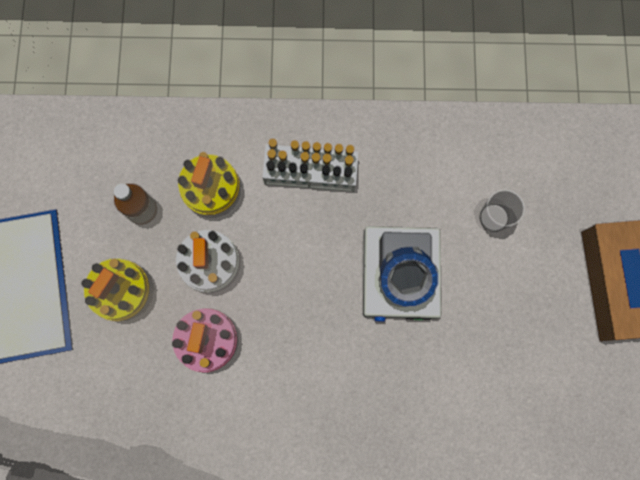

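White-plated carousel at top (207,260) / scene (415,270). The look-alikes are yellow at top (209,183) and (115,290), and pink at (205,340). Only the white plate fits the description. I'll confirm it and the cup in an enlarged crop.

```bash
python3 - <<'E'
import cv2,pickle,numpy as np
d=pickle.load(open('d0.pkl','rb'))
T=d["top"]["img"][:,:,::-1];S=d["scene"]["img"][:,:,::-1]
f=lambda im,x,y,w,h:cv2.resize(im[y:y+h,x:x+w],(400,300),interpolation=cv2.INTER_CUBIC)
a=np.vstack([np.hstack([f(T,160,215,100,75),f(T,355,230,100,75)]),np.hstack([f(S,365,225,100,75),f(S,200,185,100,75)])])
cv2.imwrite('pics/crop1.png',a)
E
```

```text
(no output)
```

View pics/crop1.png

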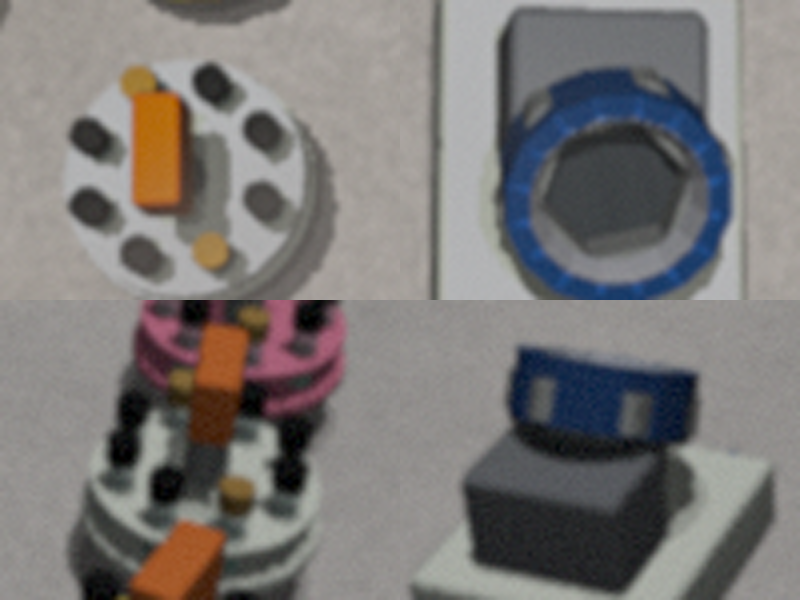

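```bash
cat > h.py <<'E'
import numpy as np,cv2,pickle
from scipy.optimize import least_squares
from scipy.spatial.transform import Rotation as Ro
def proj(c,X):
    p=(np.atleast_2d(X)@c["R"].T+c["t"])@c["mtx"].T; return p[:,:2]/p[:,2:]
def onz(c,uv,z):
    uv=np.atleast_2d(uv); r=np.c_[uv,np.ones(len(uv))]@np.linalg.inv(c["mtx"]).T@c["R"]
    o=-c["R"].T@c["t"]; return o+r*((z-o[2])/r[:,2:])
def tri(cs,uvs):
    return least_squares(lambda X:np.concatenate([proj(c,X)[0]-u for c,u in zip(cs,uvs)]),[500,0,100.])
def circ(c,yaw,tilt,r,n=180):
    R=Ro.from_euler('zy',[yaw,-tilt],degrees=True).as_matrix()
    a=np.linspace(0,2*np.pi,n,endpoint=False); return c+r*(np.c_[np.cos(a),np.sin(a),0*a]@R.T)
E
python3 - <<'E'
from h import *
np.set_printoptions(precision=1,suppress=True)
d=pickle.load(open('d0.pkl','rb'));T,S=d["top"],d["scene"]
s=tri([T,S],[(199.4,252.5),(420.5,238.9)]);print("handle top",s.x,s.fun)
cr=np.array([(135,92),(182,95),(180,208),(133,205)])/4+[160,215]
P=onz(T,cr,148);print(P, "ctr",P.mean(0))
# white plate in both, circle fit in top at z 44
base=onz(T,[(365.5,228.5),(439.5,228.5),(441,318),(364,317)],48);print("base",base,base.mean(0))
hsv=cv2.cvtColor(T["img"],cv2.COLOR_RGB2HSV)
m=cv2.inRange(hsv,(100,120,40),(130,255,255));m[:, :370]=0;m[:,445:]=0;m[:235]=0;m[312:]=0
m=cv2.morphologyEx(m,cv2.MORPH_CLOSE,np.ones((3,3)))
cs,hi=cv2.findContours(m,cv2.RETR_CCOMP,cv2.CHAIN_APPROX_NONE)
holes=[c for c,h in zip(cs,hi[0]) if h[3]>=0];hole=max(holes,key=len)[:,0].astype(float)
print("hole ellipse",cv2.fitEllipse(hole.astype(np.float32)))
hs=cv2.cvtColor(S["img"],cv2.COLOR_RGB2HSV);ms=cv2.inRange(hs,(100,120,20),(130,255,255));ms[:,:215]=0;ms[:,285:]=0;ms[:190]=0;ms[240:]=0
xs=[x for x in range(215,285) if ms[:,x].any()];top=np.array([(x,ms[:,x].argmax()) for x in xs]);print("scene top edge",top[::5].tolist(),xs[0],xs[-1])
from scipy.spatial import cKDTree
def res(p,rr=42):
    c=p[:3];q=proj(T,circ(c,p[3],30,rr,720));dd=cKDTree(q).query(hole)[1];r1=(q[dd]-hole).ravel()
    q=proj(S,circ(c,p[3],30,55,720));
    return np.r_[r1/len(r1)**.5*4,[q[:,0].min()-xs[0],q[:,0].max()-xs[-1]-1,(q[:,1].mean()-top[2:-2,1].mean())*2]]
for r in(41,42,43):
    s=least_squares(lambda p:res(p,r),[590,-140,140,0]);print(r,s.x,s.cost,s.fun[-3:])
E
```

```text
handle top [576.  213.8 142.5] [-0.5  0.1 -0.5  0. ]
[[603.4 224.2 148. ]
 [602.3 201.4 148. ]
 [547.  199.7 148. ]
 [548.1 222.3 148. ]] ctr [575.2 211.9 148. ]
base [[ 650.6 -116.1   48. ]
 [ 653.  -272.    48. ]
 [ 464.9 -270.9   48. ]
 [ 464.5 -113.    48. ]] [ 558.2 -193.    48. ]
hole ellipse ((409.1133117675781, 279.899169921875), (43.36122131347656, 46.552330017089844), 73.59967803955078)
scene top edge [[228, 206], [233, 198], [238, 200], [243, 201], [248, 202], [253, 203], [258, 203], [263, 204], [268, 204]] 228 272
41 [ 530.1 -193.8  133.8  -11.9] 17.55056763003042 [ 0.3  1.2 -0.3]
42 [ 530.1 -193.9  133.6  -11.5] 10.544623574360367 [ 0.3  1.2 -0.2]
43 [ 530.1 -193.9  133.5  -11.5] 5.5170978390092955 [ 0.3  1.2 -0.1]
```

White-plated carousel confirmed: its handle top is at about (575,212,146), yaw about 2°. The cup mouth is near (530,-194,137), and the hex recess shows in the top view. I'll move above the carousel.

Call:
carry_out(
  claw=[100,100,100,100,100,100,100,100,100,100,100,100,100],
  travel=[
    [-0.04,-0.024,-0.03],
    [-0.08,-0.048,-0.079],
    [-0.13,-0.078,-0.079],
    [-0.18,-0.108,-0.079],
    [-0.23,-0.138,-0.079],
    [-0.28,-0.168,-0.079],
    [-0.33,-0.198,-0.079],
    [-0.38,-0.228,-0.079],
    [-0.43,-0.258,-0.079],
    [-0.48,-0.288,-0.079],
    [-0.506,-0.304,-0.079],
    [-0.506,-0.304,-0.079],
    [-0.506,-0.304,-0.079],
  ],
  spin=[-8,-16,-16,-16,-16,-16,-16,-16,-16,-16,-16,-16,-16],
)

```text
clock: 1.72
ee_pos: [573.7, 214.1, 260.2]
eef_rot: [179.9, -0.1, -178.0]
ft_force: [-0.9, 0.1, 0.4]
finger_gap: 93.0
gripper_force: 0.0
```

```bash
python3 - <<'E'
from rig import bot
import cv2,pickle,numpy as np
w=bot.get_image("wrist");pickle.dump(w,open('w1.pkl','wb'));cv2.imwrite('pics/w1.png',w["img"][:,:,::-1])
print(w["mtx"],np.round(-w["R"].T@w["t"]),np.round(w["R"],2)); o=bot.observe();print(o["clock"],o["ee_pos"],o["eef_rot"],o["joints"],o["ft_force"])
E
```

```text
[[371.64829954   0.         320.62359186]
 [  0.         371.64829954 244.44830332]
 [  0.           0.           1.        ]] [496. 211. 462.] [[-0.03  1.    0.  ]
 [ 0.96  0.03  0.28]
 [ 0.28  0.01 -0.96]]
1.775 [573.56204981 214.60265085 260.42733655] [ 1.79928918e+02 -8.05037271e-02 -1.77896848e+02] [-22.92726128  28.35087823   0.70571935  81.08607368  -0.45544458
  70.61643527  69.94842141] [ 0.13661161 -0.21700314  0.10893644]
```

View pics/w1.png

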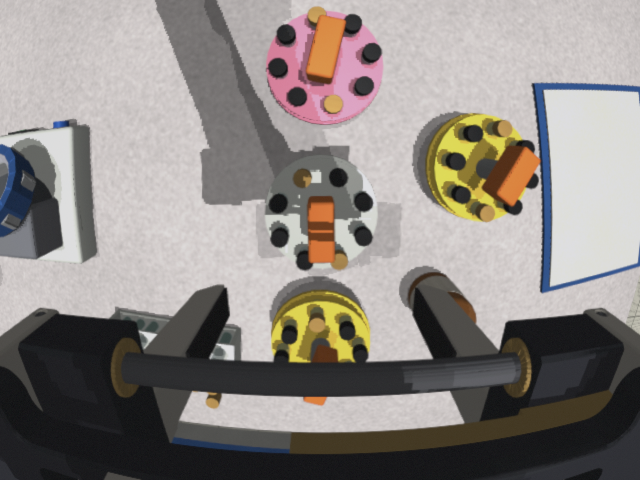

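The white carousel sits at (320,210) with its handle at (321,230), between the fingers, so the estimate was good. I'll take one close look into the cup before grasping.

Call:
carry_out(
  claw=[100,100,100,100,100,100,100,100,100,100],
  travel=[
    [0.01,-0.03,0],
    [0.03,-0.08,0],
    [0.045,-0.135,0],
    [0.06,-0.19,0],
    [0.08,-0.245,0],
    [0.1,-0.3,0],
    [0.115,-0.35,0],
    [0.13,-0.404,0],
    [0.13,-0.404,0],
    [0.13,-0.404,0],
  ],
  spin=[0,0,0,0,0,0,0,0,0,0],
)

```text
clock: 3.02
ee_pos: [459.1, -193.3, 260.7]
eef_rot: [179.9, 0.0, -177.9]
ft_force: [0.4, 0.3, 0.1]
finger_gap: 93.1
gripper_force: 0.0
```

```bash
python3 - <<'E'
from rig import bot
import cv2,pickle,numpy as np
w=bot.get_image("wrist");pickle.dump(w,open('w2.pkl','wb'));cv2.imwrite('pics/w2.png',cv2.resize(w["img"][90:390,120:520,::-1],(800,600),interpolation=cv2.INTER_CUBIC))
print(np.round(-w["R"].T@w["t"])); o=bot.observe();print(o["clock"],o["ee_pos"],o["eef_rot"],o["joints"])
E
```

```text
[ 381. -196.  463.]
3.075 [ 459.35523819 -192.8685056   260.70563445] [ 1.79915666e+02  2.57116789e-02 -1.77825247e+02] [ 14.56671557  17.3776451    7.80579508  99.07128234  -2.69006798
  63.73871806 115.38652705]
```

View pics/w2.png

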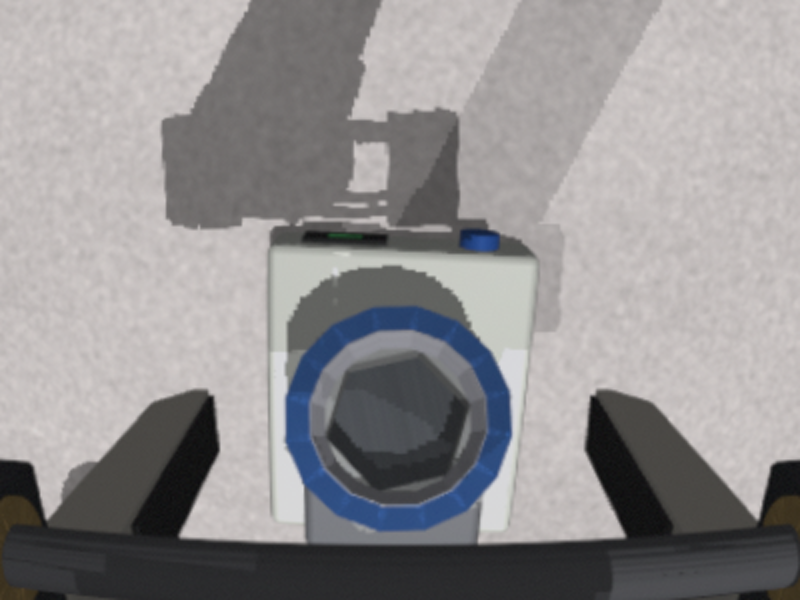

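```bash
cat >> h.py <<'E'
def fproj(c,X):
    p=np.atleast_2d(X)@c["R"].T+c["t"]; rho=np.hypot(p[:,0],p[:,1]); th=np.arctan2(rho,p[:,2])
    return p[:,:2]/rho[:,None]*th[:,None]*c["mtx"][0,0]+c["mtx"][:2,2]
def fray(c,uv):
    q=(np.atleast_2d(uv)-c["mtx"][:2,2])/c["mtx"][0,0]; th=np.linalg.norm(q,axis=1)[:,None]
    return np.c_[q/th*np.sin(th),np.cos(th)]@c["R"], -c["R"].T@c["t"]
E
python3 - <<'E'
from h import *
from scipy.spatial import cKDTree
np.set_printoptions(precision=2,suppress=True)
T=pickle.load(open('d0.pkl','rb'))["top"];W=pickle.load(open('w2.pkl','rb'))
def blue(im,box):
    m=cv2.inRange(cv2.cvtColor(im,cv2.COLOR_RGB2HSV),(100,120,30),(130,255,255));k=np.zeros_like(m);k[box[1]:box[3],box[0]:box[2]]=255
    m=cv2.morphologyEx(m&k,cv2.MORPH_CLOSE,np.ones((3,3)));cs,hi=cv2.findContours(m,cv2.RETR_CCOMP,cv2.CHAIN_APPROX_NONE)
    g=lambda b:max((c for c,h in zip(cs,hi[0]) if (h[3]>=0)==b),key=len)[:,0].astype(float)
    return g(False),g(True)
wo,wi=blue(W["img"],(250,230,390,370)); to,ti=blue(T["img"],(370,235,445,312))
print(cv2.fitEllipse(wo.astype(np.float32)),cv2.fitEllipse(wi.astype(np.float32)))
nn=lambda q,h:(q[cKDTree(q).query(h)[1]]-h).ravel()/len(h)**.5
def res(p,hole=42,yawp=0):
    c=p[:3];o=circ(c,p[3],p[4],55,720);i=circ(c,p[3],p[4],p[5],720)
    return np.r_[nn(fproj(W,o),wo),nn(fproj(W,i),wi),nn(proj(T,i),ti)]
s=least_squares(res,[530,-194,140,0,30,42]);print("free",s.x,s.cost)
s2=least_squares(lambda q:res(np.r_[q[:4],30,q[4]]),[530,-194,140,0,42]);print("tilt30",s2.x,s2.cost)
s3=least_squares(lambda q:np.r_[nn(fproj(W,circ(np.r_[q,140],0,30,55,720)),wo)],[530,-194]);print("wrist only z140",s3.x,s3.cost)
for c,yaw in((s2.x[:3],s2.x[3]),(np.r_[s3.x,140],0)):
    R=Ro.from_euler('zy',[yaw,-30],degrees=True).as_matrix()
    r,o=fray(W,np.array([(348,364),(417,351),(469,404),(452,474),(383,488),(329,425)])/2+[120,90])
    L=c-14*R[:,2];t=((L-o)@R[:,2])/(r@R[:,2]);Q=(o+r*t[:,None]-L)@R
    a=np.degrees(np.arctan2(Q[:,1],Q[:,0]));print(Q[:,:2],np.linalg.norm(Q,axis=1),"phi",(a-30+30)%60-30)
E
```

```text
((318.60540771484375, 298.9366455078125), (110.85968017578125, 111.19397735595703), 157.41232299804688) ((318.640625, 298.65789794921875), (90.78214263916016, 91.47148132324219), 96.6880111694336)
free [ 531.39 -192.68  134.07   -0.     32.01   44.77] 0.7702519571640473
tilt30 [ 531.66 -192.68  134.01    0.     44.66] 0.7965361094055501
wrist only z140 [ 529.38 -192.65] 1.3686985843396389
[[-26.91 -25.8 ]
 [-34.87   9.18]
 [ -8.34  36.32]
 [ 27.37  28.44]
 [ 35.36  -5.84]
 [  4.65 -34.08]] [37.28 36.06 37.26 39.47 35.84 34.4 ] phi [13.8  15.25 12.94 16.1  20.62  7.77]
[[-26.9  -25.46]
 [-34.74   8.93]
 [ -8.65  35.61]
 [ 26.46  27.87]
 [ 34.31  -5.83]
 [  4.12 -33.6 ]] [37.04 35.87 36.64 38.43 34.81 33.85] phi [13.42 15.58 13.66 16.49 20.35  7.  ]
```

The recess sits at φ ≈ +14° in the mouth frame, and the mouth is at about (530,-193,138). The moves can't tilt the tool, so the carousel has to pivot between the pads about tool y: lowering its plate onto the high rear rim will swing it over. Now I'll go back and grasp.

Call:
carry_out(
  claw=[100,100,100,100,100,100,100,100,100,100,100,100,100,0,0,0,0,0],
  travel=[
    [-0.015,0.03,0],
    [-0.03,0.08,0],
    [-0.045,0.135,0],
    [-0.06,0.19,0],
    [-0.08,0.245,0],
    [-0.1,0.3,0],
    [-0.115,0.355,0],
    [-0.131,0.404,0],
    [-0.131,0.404,0.03],
    [-0.131,0.404,0.07],
    [-0.131,0.404,0.11],
    [-0.131,0.404,0.145],
    [-0.131,0.404,0.153],
    [-0.131,0.404,0.153],
    [-0.131,0.404,0.153],
    [-0.131,0.404,0.153],
    [-0.131,0.404,0.153],
    [-0.131,0.404,0.153],
  ],
  spin=[0,0,0,0,0,0,0,0,0,0,0,0,0,0,0,0,0,0],
)

```text
clock: 5.32
ee_pos: [576.1, 212.5, 108.0]
eef_rot: [180.0, 0.0, -178.1]
ft_force: [0.3, -0.5, 0.8]
finger_gap: 47.5
gripper_force: 0.0
```

Call:
carry_out(
  claw=[0,0,0,0,0,0,0,0,0,0,0],
  travel=[
    [0,0,0],
    [0,0,0],
    [0,0,0],
    [0,0,0],
    [0,0,0],
    [0,0,-0.02],
    [0,0,-0.06],
    [0,0,-0.11],
    [0,0,-0.16],
    [0,0,-0.2],
    [0,0,-0.2],
  ],
  spin=[0,0,0,0,0,0,0,0,0,0,0],
)

```text
clock: 6.7
ee_pos: [577.4, 212.8, 310.3]
eef_rot: [179.9, 0.3, -178.1]
ft_force: [0.5, 0.6, -3.4]
finger_gap: 23.3
gripper_force: 30.0
```

Call:
carry_out(
  claw=[0,0,0,0,0,0,0,0,0,0,0,0,0,0,0,0],
  travel=[
    [0.003,-0.02,0],
    [0.01,-0.06,0],
    [0.017,-0.105,0],
    [0.025,-0.15,0],
    [0.032,-0.195,0],
    [0.04,-0.24,0],
    [0.047,-0.285,0],
    [0.054,-0.33,0],
    [0.06,-0.37,0],
    [0.066,-0.395,0],
    [0.066,-0.404,0],
    [0.066,-0.404,0],
    [0.066,-0.404,0.02],
    [0.066,-0.404,0.045],
    [0.066,-0.404,0.06],
    [0.066,-0.404,0.06],
  ],
  spin=[0,0,0,0,0,0,0,0,0,0,0,0,0,0,0,0],
)

```text
clock: 8.7
ee_pos: [523.0, -192.0, 246.4]
eef_rot: [179.9, -0.2, -178.0]
ft_force: [0.1, 0.1, -2.7]
finger_gap: 23.4
gripper_force: 30.0
```

```bash
python3 - <<'E'
from rig import bot
import cv2,pickle,numpy as np
d={n:bot.get_image(n) for n in("wrist","scene")};pickle.dump(d,open('d3.pkl','wb'))
f=lambda i,x,y,w,h:cv2.resize(i[y:y+h,x:x+w,::-1],(400,400),interpolation=cv2.INTER_CUBIC)
cv2.imwrite('pics/p3.png',np.hstack([f(d["scene"]["img"],180,90,170,170),f(d["wrist"]["img"],160,80,320,320)]))
o=bot.observe();print(o["clock"],o["ee_pos"],o["eef_rot"],o["joints"],o["ft_force"])
E
```

```text
8.8 [ 524.21217878 -193.15674126  248.31863786] [-1.79980528e+02  7.09983596e-02 -1.78030267e+02] [ 13.55648974  23.61194223   6.65301468  91.38116153  -2.94136622
  65.10424931 112.86233287] [ 0.08290394 -0.13397697 -2.83594643]
```

View pics/p3.png

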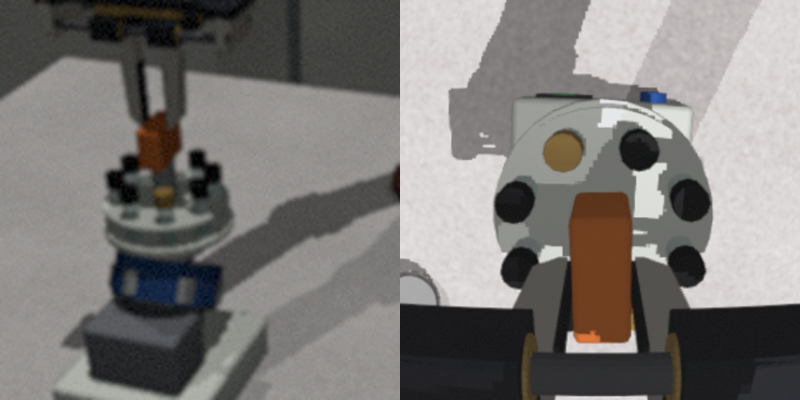

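Call:
carry_out(
  claw=[0,0,0,0,0,0,0,0],
  travel=[
    [0,0,0.005],
    [0,0,0.01],
    [0.004,0,0.014],
    [0.008,0,0.017],
    [0.012,0,0.02],
    [0.016,0,0.022],
    [0.02,0.001,0.025],
    [0.02,0.001,0.025],
  ],
  spin=[0,0,0,0,0,0,0,0],
)

```text
clock: 9.8
ee_pos: [502.5, -194.0, 224.3]
eef_rot: [-179.9, -0.0, -178.1]
ft_force: [-4.3, 0.3, 7.4]
finger_gap: 23.3
gripper_force: 30.0
```

```bash
python3 - <<'E'
from rig import bot
import cv2,pickle,numpy as np
d={n:bot.get_image(n) for n in("wrist","scene")};pickle.dump(d,open('d4.pkl','wb'))
f=lambda i,x,y,w,h:cv2.resize(i[y:y+h,x:x+w,::-1],(400,400),interpolation=cv2.INTER_CUBIC)
cv2.imwrite('pics/p4.png',np.hstack([f(d["scene"]["img"],180,90,170,170),f(d["wrist"]["img"],160,80,320,320)]))
o=bot.observe();print(o["clock"],o["ee_pos"],o["eef_rot"],o["ft_force"],o["wrist_torque"])
E
```

```text
9.9 [ 502.64951794 -194.02718429  224.42194159] [-1.79937749e+02 -1.07087430e-02 -1.78135536e+02] [-4.78828071  0.46680233  6.3983985 ] [0.04269131 0.96848016 0.00586864]
```

View pics/p4.png

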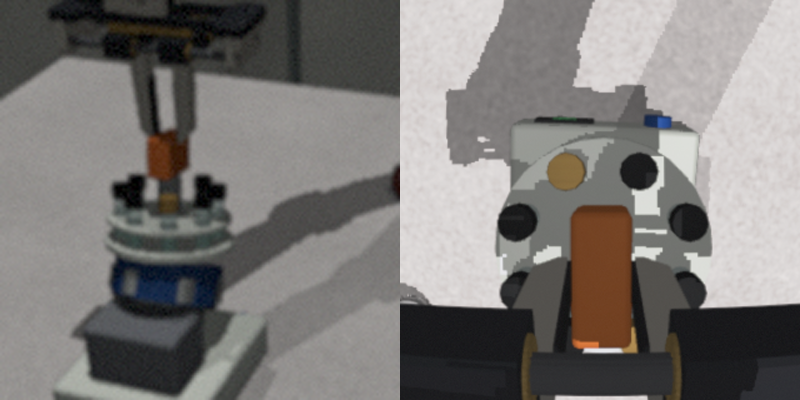

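It is pivoting as planned: the handle's end face has turned out of view and the force is about 9 N. Continuing along the same line.

Call:
carry_out(
  claw=[0,0,0,0,0,0,0,0,0],
  travel=[
    [0.004,0,0.002],
    [0.008,0,0.004],
    [0.012,0,0.006],
    [0.016,0.001,0.008],
    [0.02,0.001,0.01],
    [0.024,0.001,0.012],
    [0.026,0.001,0.014],
    [0.026,0.001,0.015],
    [0.026,0.001,0.015],
  ],
  spin=[0,0,0,0,0,0,0,0,0],
)

```text
clock: 11.02
ee_pos: [479.0, -194.9, 211.2]
eef_rot: [-179.8, 0.3, -178.1]
ft_force: [-2.1, -0.9, 16.4]
finger_gap: 23.2
gripper_force: 30.1
```

```bash
python3 - <<'E'
from rig import bot
import cv2,pickle,numpy as np
d={n:bot.get_image(n) for n in("wrist","scene","top")};pickle.dump(d,open('d5.pkl','wb'))
f=lambda i,x,y,w,h:cv2.resize(i[y:y+h,x:x+w,::-1],(400,400),interpolation=cv2.INTER_CUBIC)
cv2.imwrite('pics/p5.png',np.hstack([f(d["scene"]["img"],180,90,170,170),f(d["wrist"]["img"],160,80,320,320)]))
o=bot.observe();print(o["clock"],o["ee_pos"],o["eef_rot"],o["ft_force"],o["wrist_torque"])
E
```

```text
11.175 [ 479.01962559 -194.84684334  211.20138614] [-179.80655613    0.31906186 -178.13243307] [-2.93915394 -0.5977522  16.02835897] [-0.12166499  0.37816103  0.04436761]
```

View pics/p5.png

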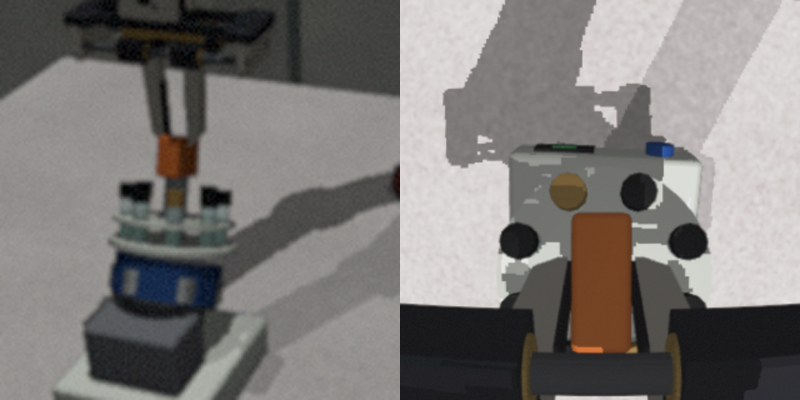

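The carousel is tilted in line with the cup and its hex is resting on the ledge. Now I'll press and turn in small steps toward φ ≈ +14°, which is negative spin.

Call:
carry_out(
  claw=[0,0,0,0,0,0,0],
  travel=[
    [-0.001,0,0.002],
    [-0.001,0,0.003],
    [-0.001,0,0.003],
    [-0.001,0,0.003],
    [-0.001,0,0.003],
    [-0.001,0,0.003],
    [-0.001,0,0.003],
  ],
  spin=[0,-1.5,-3,-4.5,-6,-7.5,-7.5],
)

```text
clock: 12.05
ee_pos: [480.1, -198.3, 209.3]
eef_rot: [-179.5, 0.4, -170.8]
ft_force: [-4.1, -5.1, 19.1]
finger_gap: 23.3
gripper_force: 30.2
```

Call:
carry_out(
  claw=[0,0,0,0,0,0,0],
  travel=[
    [-0.001,0.002,0.001],
    [-0.001,0.003,0.002],
    [-0.001,0.003,0.002],
    [-0.001,0.003,0.002],
    [-0.001,0.003,0.002],
    [-0.001,0.003,0.002],
    [-0.001,0.003,0.002],
  ],
  spin=[0,-1.5,-3,-4.5,-6,-7,-7],
)

```text
clock: 12.92
ee_pos: [476.4, -190.1, 201.7]
eef_rot: [179.9, -0.3, -163.6]
ft_force: [-3.7, -4.0, 4.0]
finger_gap: 22.6
gripper_force: 30.3
```

It dropped: z went from 209 to 202 and the force fell. I'll press toward the home position, about (485,-193,199).

Call:
carry_out(
  claw=[0,0,0,0,0,0],
  travel=[
    [-0.002,-0.001,0.001],
    [-0.004,-0.002,0.002],
    [-0.006,-0.003,0.003],
    [-0.007,-0.004,0.005],
    [-0.007,-0.004,0.006],
    [-0.007,-0.004,0.006],
  ],
  spin=[0,0,0,0,0,0],
)

```text
clock: 13.68
ee_pos: [473.5, -191.0, 196.9]
eef_rot: [179.3, -1.4, -163.6]
ft_force: [-23.4, -0.7, 25.8]
finger_gap: 23.4
gripper_force: 31.3
```

```bash
python3 - <<'E'
from rig import bot
import cv2,pickle,numpy as np
d={n:bot.get_image(n) for n in("wrist","scene","top")};pickle.dump(d,open('d6.pkl','wb'))
f=lambda i,x,y,w,h:cv2.resize(i[y:y+h,x:x+w,::-1],(400,400),interpolation=cv2.INTER_CUBIC)
cv2.imwrite('pics/p6.png',np.hstack([f(d["scene"]["img"],200,150,100,100),f(d["wrist"]["img"],160,80,320,320)]))
o=bot.observe();print(o["clock"],o["ee_pos"],o["eef_rot"],o["ft_force"],o["wrist_torque"])
E
```

```text
13.825 [ 473.44578703 -191.02002966  196.92113086] [ 179.32927479   -1.40176675 -163.60000065] [-23.31264981  -0.61434015  24.56733607] [-0.18861122  5.36034146  0.1433429 ]
```

View pics/p6.png

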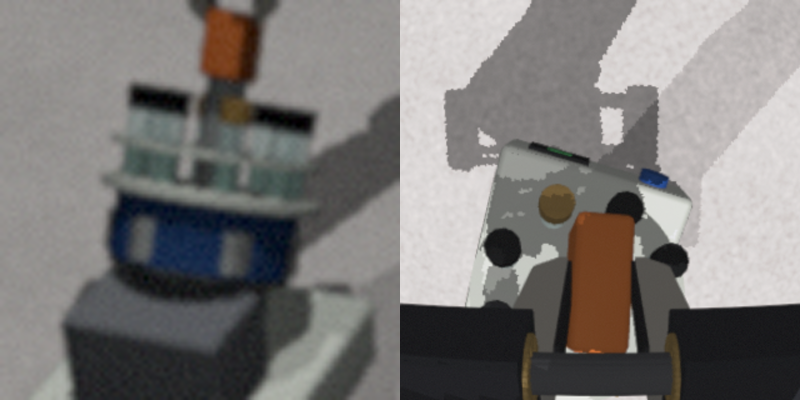

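```bash
cat > pose.py <<'E'
from h import *
np.set_printoptions(precision=3,suppress=True)
def pose(W,pts):
    pts=np.array(pts,float)/1.25+[160,80]-[320,0]
    an=np.radians([202.5,157.5,247.5,112.5]);C=np.c_[47*np.cos(an),47*np.sin(an),98+0*an]
    f=lambda p:(fproj(W,Ro.from_rotvec(p[3:]).apply(C)+p[:3])-pts).ravel()
    s=least_squares(f,[530,-193,120,0,-.4,.1],x_scale=[10,10,10,.1,.1,.1])
    R=Ro.from_rotvec(s.x[3:]).as_matrix();M=Ro.from_euler('y',-30,degrees=True).as_matrix()
    q=M.T@(s.x[:3]-[530,-193,139]);a=M.T@R[:,2]
    print("origin",s.x[:3],"in mouth",q,"axis in mouth(deg)",np.degrees(a[:2]),"rms px",np.sqrt((s.fun**2).mean()),"tilt",np.degrees(np.arccos(R[2,2])))
E
python3 - <<'E'
from pose import *
L=lambda n:pickle.load(open(n,'rb'))["wrist"]
pose(L('d3.pkl'),[(563,150),(639,150),(515,203),(690,202)])
pose(L('d4.pkl'),[(566,171),(639,171),(516,222),(689,222)])
pose(L('d5.pkl'),[(568,191),(638,191),(519,240),(688,240)])
pose(L('d6.pkl'),[(557,204),(626,208),(503,248),(669,260)])
E
```

```text
origin [ 529.655 -186.397  133.879] in mouth [-2.859  6.603 -4.262] axis in mouth(deg) [26.201 -2.89 ] rms px 0.33709977637397404 tilt 3.9888086820024165
origin [ 533.054 -192.13   114.638] in mouth [ -9.537   0.87  -22.625] axis in mouth(deg) [18.95  -0.445] rms px 0.020932593114784643 tilt 10.694437594641284
origin [ 540.173 -188.199  110.061] in mouth [ -5.66    4.801 -30.148] axis in mouth(deg) [ 6.219 -2.998] rms px 0.08113772004952334 tilt 23.938233910063218
origin [ 527.916 -193.865   85.469] in mouth [-28.57   -0.865 -45.317] axis in mouth(deg) [16.301  1.974] rms px 0.4044620823528005 tilt 13.601959465826592
```

```bash
cat >> pose.py <<'E'
def pose2(W,pts,tcp,yaw,free=False):
    pts=np.array(pts,float)/1.25+[160,80]-[320,0]
    an=np.radians([202.5,157.5,247.5,112.5]);C=np.c_[47*np.cos(an),47*np.sin(an),98+0*an]
    g=np.array(tcp)+[0,0,19]
    # rot = Rz(yaw) Ry(-t) Rx(s); grip at carousel point (dx,0,zg)
    def T(p):
        R=Ro.from_euler('ZYX',[yaw,-p[0],p[1]],degrees=True).as_matrix();return R,g-R@np.array([p[2],0,p[3]])
    def f(p):
        R,o=T(p);return np.r_[(fproj(W,C@R.T+o)-pts).ravel(),p[1]/5,p[2]/8,(p[3]-127)/4]
    s=least_squares(f,[20,0,0,127.]);R,o=T(s.x);M=Ro.from_euler('y',-30,degrees=True).as_matrix()
    print("tilt,roll,dx,zg",s.x,"origin in mouth",M.T@(o-[530,-193,139]),"axis",np.degrees((M.T@R[:,2])[:2]),"res",s.fun)
E
python3 - <<'E'
from pose import *
L=lambda n:pickle.load(open(n,'rb'))["wrist"]
pose2(L('d3.pkl'),[(563,150),(639,150),(515,203),(690,202)],(524.2,-193.1,248),1.9)
pose2(L('d4.pkl'),[(566,171),(639,171),(516,222),(689,222)],(502.6,-194,224.4),1.9)
pose2(L('d5.pkl'),[(568,191),(638,191),(519,240),(688,240)],(479,-194.8,211.2),1.9)
pose2(L('d6.pkl'),[(557,204),(626,208),(503,248),(669,260)],(473.4,-191,196.9),16.4)
E
```

```text
tilt,roll,dx,zg [ 11.083   2.306   5.742 129.501] origin in mouth [11.437  5.746 -6.703] axis [18.631 -2.669] res [ 1.11   0.07  -0.313  0.071 -1.03  -0.744  0.147  0.663  0.461  0.718
  0.625]
tilt,roll,dx,zg [ 19.1     1.159  -1.195 128.864] origin in mouth [  5.187   3.04  -22.571] axis [10.874 -1.78 ] res [ 0.166  0.112 -0.461 -0.088 -0.23   0.073  0.427 -0.105  0.232 -0.149
  0.466]
tilt,roll,dx,zg [ 29.741   1.475  -3.989 131.441] origin in mouth [  4.698   3.858 -26.858] axis [ 0.315 -2.416] res [ 0.146  0.387 -0.098  0.003 -0.719  0.06   0.504 -0.509  0.295 -0.499
  1.11 ]
tilt,roll,dx,zg [ 39.67  -10.248  -4.812 129.642] origin in mouth [ 18.244   3.913 -31.58 ] axis [-10.694  -0.383] res [-1.274  0.569 -2.076  1.228 -0.368  0.092  2.537 -2.039 -2.05  -0.601
  0.661]
```

```bash
cat > chk.py <<'E'
from h import *
from scipy.spatial import cKDTree
np.set_printoptions(precision=1,suppress=True)
M=Ro.from_euler('y',-30,degrees=True).as_matrix()
B=np.array([(x,y,z) for x in(-28,28) for y in(-12,12) for z in(108,148)],float)
def pred(c,off,R): return proj(c,B@R.T+off)
def run(fn,g,yaw,tilts):
    d=pickle.load(open(fn,'rb'));S=d["scene"]
    m=cv2.inRange(cv2.cvtColor(S["img"],cv2.COLOR_RGB2HSV),(3,140,60),(15,255,255));m[:,:230]=0;m[:,285:]=0;m[:120]=0;m[215:]=0
    n,_,st,ce=cv2.connectedComponentsWithStats(m);k=1+st[1:,4].argmax();print(fn,"scene orange bbox",st[k][:2],st[k][:2]+st[k][2:4],ce[k])
    R=M@Ro.from_euler('z',14.5,degrees=True).as_matrix()
    def sh(n,o,R):
        q=pred(S,o,R);h=cv2.convexHull(q.astype(np.float32));mo=cv2.moments(h);print(n,"bbox",q.min(0),q.max(0),"c",mo['m10']/mo['m00'],mo['m01']/mo['m00'])
    sh("home",np.array([530,-193,139])-36*M[:,2],R)
    for t in tilts:
        R=Ro.from_euler('ZY',[yaw,-t],degrees=True).as_matrix();sh(f"grip tilt{t}",np.array(g)+[0,0,19]-R@[0,0,127],R)
E
python3 - <<'E'
from chk import *
run('d3.pkl',(524.2,-193.1,248),1.9,[0,10])
run('d5.pkl',(479,-194.8,211.2),1.9,[25,30,35])
run('d6.pkl',(473.4,-191,196.9),16.4,[25,30,37])
E
```

```text
d3.pkl scene orange bbox [239 138] [251 163] [244.3 151.1]
home bbox [248.5 151. ] [264.7 170.7] c 256.6167647118502 160.9008856134966
grip tilt0 bbox [236.2 134.9] [257.9 162.7] c 247.17045717820434 148.68698257485008
grip tilt10 bbox [236.8 136.5] [257.5 161.1] c 247.16320917975276 148.67309322561258
d5.pkl scene orange bbox [247 147] [258 166] [252.1 156.3]
home bbox [248.5 151. ] [264.7 170.7] c 256.6167647118502 160.9008856134966
grip tilt25 bbox [246.4 145.8] [266.5 164.4] c 256.34391061576866 155.3274430662378
grip tilt30 bbox [246.2 144.8] [266.6 165.3] c 256.383988015512 155.0677402101739
grip tilt35 bbox [246.1 143.8] [266.8 166.2] c 256.41212902955516 155.04758885875546
d6.pkl scene orange bbox [251 152] [262 170] [256.  160.8]
home bbox [248.5 151. ] [264.7 170.7] c 256.6167647118502 160.9008856134966
grip tilt25 bbox [252.3 151.4] [266.3 168.9] c 259.31357815041486 160.085041832868
grip tilt30 bbox [252.4 150.4] [266.2 169.2] c 259.32381301271334 159.7892949792021
grip tilt37 bbox [252.3 149.1] [266.4 170.5] c 259.34877743418696 159.76014772453945
```

```bash
python3 - <<'E'
from chk import *
for fn in('d5.pkl','d6.pkl'):
    S=pickle.load(open(fn,'rb'))["scene"]["img"]
    m=cv2.inRange(cv2.cvtColor(S,cv2.COLOR_RGB2HSV),(100,120,15),(130,255,255));m[:190]=0;m[230:]=0
    print(fn,[(c,int(m[:,c].argmax())) for c in range(232,274,4)])
    for c in(240,254,264): print(c,S[186:212,c].sum(1)//3)
S=pickle.load(open('d6.pkl','rb'))["scene"]
a=np.linspace(0,6.283,361)
for zc in(-24,-32,-36):
    for z in(36,44):
        P=np.c_[65*np.cos(a),65*np.sin(a),0*a+z+zc]@M.T+[530,-193,139];q=proj(S,P);
        print(zc,z,[(c,round(float(q[np.abs(q[:,0]-c)<1.2,1].max()),1)) for c in(240,254,264)])
E
```

```text
d5.pkl [(232, 198), (236, 200), (240, 200), (244, 201), (248, 201), (252, 202), (256, 202), (260, 203), (264, 203), (268, 204), (272, 204)]
240 [ 92  78  70  65  67  63  79 109 128 126 115  95  63  31  20  30  32  42
  41  43  47  43  48  46  39  46]
254 [118 109  85  74  67  70  71  73  85 118 138 127 109  82  59  42  36  25
  34  43  46  43  42  56  49  57]
264 [116 109 106  93  71  56  59  54  75 109 126 116 109  89  69  51  44  28
  23  21  27  29  36  37  36  39]
d6.pkl [(232, 200), (236, 200), (240, 201), (244, 202), (248, 202), (252, 203), (256, 204), (260, 204), (264, 205), (268, 205), (272, 205)]
240 [123 114  96  82  81  85  84  86  99 116 136 128 115  86  47  23  24  25
  22  33  34  42  42  50  45  43]
254 [ 92 102 112 109  92  80  72  74  80  80  88 109 126 127 123  99  62  30
  22  19  22  24  38  47  41  50]
264 [128 125 125 119 109  98  91  84  81  81  83  76  70  97 120 116  94  63
  34  23  19  29  13  23  24  30]
-24 36 [(240, 194.0), (254, 196.2), (264, 197.6)]
-24 44 [(240, 190.4), (254, 192.6), (264, 194.0)]
-32 36 [(240, 197.6), (254, 199.8), (264, 201.1)]
-32 44 [(240, 194.0), (254, 196.2), (264, 197.6)]
-36 36 [(240, 199.5), (254, 201.6), (264, 202.9)]
-36 44 [(240, 195.9), (254, 198.0), (264, 199.4)]
```

The plate's lower edge matches zc = -36 at all three columns (199.4, 201.7 and 202.8 px, against 199.5, 201.6 and 202.9 predicted), so the carousel is home. I'll ease the sideways load while still holding.

Call:
carry_out(
  claw=[0,0,0,0,0],
  travel=[
    [0.003,0.001,0],
    [0.006,0.002,0],
    [0.008,0.002,-0.001],
    [0.008,0.002,-0.001],
    [0.008,0.002,-0.001],
  ],
  spin=[0,0,0,0,0],
)

```text
clock: 14.45
ee_pos: [473.9, -191.1, 197.1]
eef_rot: [179.7, -0.5, -163.5]
ft_force: [-7.8, -2.5, 8.4]
finger_gap: 22.8
gripper_force: 30.0
```

```bash
python3 - <<'E'
from chk import *
from rig import bot
S=bot.get_image("scene")["img"]
for c in(240,254,264):
    v=S[186:212,c].sum(1)//3;k=np.where(v>95)[0].max();print(c,186+k+(v[k]-75)/(v[k]-v[k+1]) if v[k+1]<75 else 186+k+1)
o=bot.observe();print(o["clock"],o["ee_pos"],o["eef_rot"],o["ft_force"])
E
```

```text
240 199
254 201.56756756756758
264 202
14.5 [ 473.8 -191.1  197. ] [ 179.7   -0.5 -163.5] [-7.9 -2.   9.8]
```

Call:
carry_out(
  claw=[40,100,100,100,100,100,100,100,100,100,100,100,100,100],
  travel=[
    [0.001,0,0],
    [0.001,0,0],
    [0.001,0,0],
    [0.001,0,0],
    [0.001,0,0],
    [0.001,0,-0.002],
    [0.001,0,-0.01],
    [0.001,0,-0.03],
    [0.001,0,-0.06],
    [0.001,0,-0.1],
    [0.001,0,-0.14],
    [0.001,0,-0.16],
    [0.001,0,-0.16],
    [0.001,0,-0.16],
  ],
  spin=[0,0,0,0,0,0,0,0,0,0,0,0,0,0],
)

```text
clock: 16.25
ee_pos: [477.0, -192.1, 356.8]
eef_rot: [179.9, -0.1, -163.6]
ft_force: [0.5, 0.9, -0.4]
finger_gap: 93.0
gripper_force: 0.0
```

```bash
python3 - <<'E'
from chk import *
from rig import bot
d={n:bot.get_image(n) for n in("wrist","scene","top")};pickle.dump(d,open('d7.pkl','wb'));S=d["scene"]["img"]
f=lambda i,x,y,w,h:cv2.resize(i[y:y+h,x:x+w,::-1],(400,400),interpolation=cv2.INTER_CUBIC)
cv2.imwrite('pics/p7.png',np.hstack([f(S,200,150,100,100),f(d["wrist"]["img"],160,80,320,320)]))
for c in(240,254,264):
    v=S[186:212,c].sum(1)//3;k=np.where(v>95)[0].max();print(c,186+k,v[k:k+3])
run('d7.pkl',(0,0,0),0,[])
o=bot.observe();print(o["clock"],o["ee_pos"],o["ft_force"])
E
```

```text
240 198 [109  87  46]
254 200 [118  94  56]
264 201 [109  86  58]
d7.pkl scene orange bbox [251 153] [263 170] [256.2 160.8]
home bbox [248.5 151. ] [264.7 170.7] c 256.6167647118502 160.9008856134966
16.4 [ 477.1 -192.1  356.5] [-0.3  0.3 -0.1]
```

View pics/p7.png

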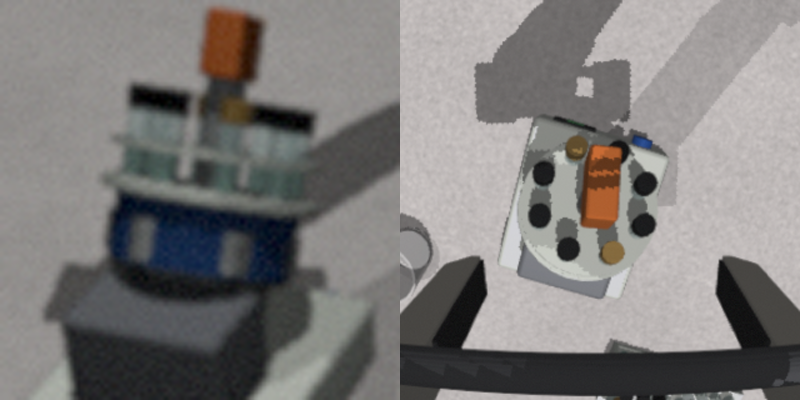

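The carousel is seated in the cup and released, and the gripper is clear. All eight caps show around (592,197), so I'll check the pose from them.

```bash
python3 - <<'E'
from chk import *
np.set_printoptions(precision=2,suppress=True)
W=pickle.load(open('d7.pkl','rb'))["wrist"]
p=(np.array([(577,147),(619,152),(645,184),(644,224),(613,253),(568,249),(540,216),(543,173)],float)-[400,0])/1.25+[160,80]
an=np.radians(202.5-45*np.arange(8));C=np.c_[47*np.cos(an),47*np.sin(an),98+0*an]
f=lambda q:(fproj(W,Ro.from_rotvec(q[3:]).apply(C)+q[:3])-p).ravel()
s=least_squares(f,[550,-193,110,0,-.5,.2],x_scale=[10,10,10,.1,.1,.1]);R=M.T@Ro.from_rotvec(s.x[3:]).as_matrix()
print("in mouth",M.T@(s.x[:3]-[530,-193,139]),"axis deg",np.degrees(R[:2,2]),"phi",np.degrees(np.arctan2(R[1,0],R[0,0])),s.fun.std())
o=np.array([530,-193,139])-36*M[:,2];g=lambda q:(fproj(W,(C@Ro.from_euler('z',q[0],degrees=True).as_matrix().T)@M.T+o)-p).ravel()
h=least_squares(g,[14.]);print("home model phi",h.x,h.fun.reshape(-1,2).mean(0),h.fun.std())
E
```

```text
in mouth [ -0.31   0.45 -41.44] axis deg [0.61 1.17] phi 10.790752552000274 0.4283086353019745
home model phi [10.69] [-1.4  -2.48] 0.804551917216354
```

```bash
python3 -c "
from rig import bot
print(bot.sign_off())"
```

```text
the job is handed in; nothing more can be done
None
```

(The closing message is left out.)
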